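Dose the orange ball from the dosing wheel

ROBOT

A 6-joint arm with a two-finger parallel gripper is mounted at the origin on the work surface. World frame = base frame: x ahead of the robot, y to its left, z up, the work surface at z = 0. Lengths are in m, angles in rad, forces in N, time in s.
With the tool pointing down it reaches from about 0.3 to 1 m from the base axis. Payload 5.1 kg.
Tool frame: the origin (TCP) lies midway between the tips of the shut fingers; the grasp point (between the pads) lies 19 mm behind it (grip_point_offset is the distance from the TCP to the grasp point, in m); z points along the fingers, x is the direction in which the jaws open and shut, and the axes are right-handed (so a half turn about z gives the same grasp; the last joint's range is limited). The gripper opens to 95 mm and grips with 3 to 60 N. Pads are 20 mm wide; open, the fingers measure 119 mm over their backs; the gripper's body (75 mm by 180 mm) begins 59 mm behind the grasp point.
Start: joints at [-1.186, 0.124, 1.65, -0, 1.367, -0.083], TCP at [0.293, -0.58, 0.215] pointing down, gripper open.
Joint ranges: [-2.61, 2.61], [-1.02, 2.33], [0.03, 2.71], [-1.35, 4.49], [0.32, 2.68], [-2.91, 2.91]. Speed limits (rad/s): [2.57, 2.57, 3.14, 3.14, 3.14, 3.14].

INTERFACE

Orientations are given as a rotation vector (axis times angle).
In Python, from rig import get_state, snapshot, camera_model, hand_in, grip_point_offset gives the robot as it stands.
- The arm moves only by the tool send_rows, never from a script. Its argument "series" is a list of rows, each an object of numbers: "hand": the opening, from -1 (shut) to 1 (fully open), so that 0 is half open; "x", "y", "z": the shift along the tool's x, y, z in m; "ax", "ay", "az": the turn, a rotation vector about the tool's x, y, z in degrees. A call has 1 to 20 rows; each row shifts and turns the commanded pose from where the row before left it, along the tool's axes as they then stand; what a row does not reach is not made up. A row lasts 1/8 s, in which the tool goes at most 62.5 mm and 10.7 degrees, less where a joint would pass 70% of its speed; a pose out of reach is approached as far as the arm can. A call with a gripper value outside its range is refused whole. The fingers move at their own pace and stop on an object; "force" is the grip in N (left out, the last holds). Time passes only in rows, so rows that do not move let the fingers close. It gives the time, the measured TCP pose, the force and the opening at its end, in the units of the state.
- get_state(): the state, without advancing time (a new reading comes with each control period).
- snapshot(name): name is "scene" or "top" or "wrist"; returns the picture (480x640x3 uint8, red, green, blue); there is no depth.
- camera_model(name): a dict with "fx", "fy", "cx", "cy" (pixels), "k1" (the pictures are not rectified: a ray, as slopes to the right and down, at radius r is drawn at 1 + k1 r^2 times it, then the intrinsics apply), "T" (4x4, takes a point from camera to world coordinates); the wrist camera has in their place "mount" (4x4, takes a point from camera to tool coordinates, whose origin is the TCP and whose axes are the tool frame's). Camera axes: x right, y up, looking along -z (the intrinsics and any distortion apply to the point x, -y, -z); pixel columns grow to the right and rows downward; lengths in m; the calibration is good to about 2 mm. A picture is of the moment at which its call begins: read the wrist's pose just before it. camera_model takes no time and is no camera call.
- hand_in(): hands the job in, once; it reports no verdict.
The state is a dict: "clock": time; "joints": joint angles; "dq": joint speeds; "effort": joint torques, N m; "tcp_pos": TCP position; "ee_rot": TCP orientation; "contact_force": force on the tool from outside, world axes, zero at the start; "torque": the same for the moment, N m; "grip_width": finger opening in m.
Only numpy, scipy, OpenCV 4.12 (cv2) and the standard library are available. Lean on these libraries where they do the work, as an engineer would, in place of code of your own. Each camera call takes 0.05 s, during which the arm holds its last target.

TASK

Dose the orange milling ball into the glass beaker: turn the dosing wheel by the black bar on its hub until the pocket holding the orange ball sits over the drop hole, then press the red pad right down to tip the ball out, and let the pad spring back. Do not touch the balls with the fingers, keep the blue ball in the wheel, and leave the beaker standing where it is.

Things in the scene. Friction and masses are not known exactly. Their poses are not given: they have to be found in the camera images.
- orange_ball: The ball to dose: orange, 20 mm in diameter, about 30 g, origin at its centre. It lies loose in a white pocket of the dosing wheel, on the stand's grey deck (top 150 mm above the bench), and is carried round as the wheel turns. At the start it is one pocket away from the drop hole on one side, 40 to 80 degrees of turn; turn the wheel the short way.
- blue_ball: A blue ball of the same size, one pocket away from the drop hole on the other side; origin at its centre. It must stay in its pocket, on the deck.
- wheel: White dosing wheel; origin on its vertical axis at the deck's top, z up. Six open-bottomed sleeves (pockets), 26 mm wide inside, evenly spaced, centres 60 mm from the axis, tops 166 mm above the bench. Turns both ways with slight friction (about 0.05 N m) and stays where it is left. Turning it carries the balls over the fixed deck.
- grip (a point): Where to grip the wheel: black bar standing on its hub, 44 mm long, 14 mm thick, 44 mm tall, top 238 mm above the bench. The point is on the wheel's axis, 20 mm below the bar's top; x axis along the bar, y across its thickness, z up. It turns with the wheel and is rigid with it; nothing else stands as high nearby.
- hole (a point): Centre of the drop hole in the deck, at its top, 60 mm from the wheel's axis; x axis level, outward from the wheel's axis, z up. 40 mm in diameter, 4 mm deep, closed below by a sprung yellow flap: a ball brought over it sinks 4 mm and waits there until the flap is tipped. The pocket may be up to 10 degrees off.
- pad (a point): Centre of the top of the red press pad, 40 x 45 mm, on the flap's arm: 66 mm from the hole along the hole's x axis and 55 mm along its y axis, 196 mm above the bench when up. Pressed from above it goes down 65 mm to a stop, drifting 13 mm outward (hole's +x), against a spring of 2 to 4 N that returns it. The ball rolls out beyond 50 mm of travel; hold it down for a second.
- beaker: Clear glass beaker standing loose on the stand's base (8 mm above the bench), below the flap's outer edge. 86 mm in diameter at the rim, 65 mm tall, 120 g; origin at the centre of its underside. The ball tipped out falls into it.

How it is judged:
On the way, in this order (a step that is already met when the one before it is completed fails the run):
1. the orange ball sits over the drop hole with the pad still up (horizontal distance between orange_ball and hole below 0.014 m and height (world z) of orange_ball above 0.148 m and height (world z) of pad above 0.188 m), for 0.2 s.
2. the pad is pressed well down (height (world z) of pad below 0.152 m), for 0.05 s.
At the end, for the whole second after the job is handed in: The orange ball lies in the beaker (centre within 38 mm of the beaker's axis, below 50 mm above the bench), the beaker stands upright (within 8 degrees) within 25 mm of where it began, the blue ball is still in the wheel on the deck, and the red pad has sprung back up (to within 8 mm) (horizontal distance between orange_ball and beaker below 0.038 m and height (world z) of orange_ball below 0.05 m and angle between beaker's own z axis and vertical below 0.15 rad and distance of beaker from where it was at the start of the episode below 0.025 m and height (world z) of pad above 0.188 m and height (world z) of blue_ball above 0.15 m and horizontal distance between blue_ball and grip below 0.075 m); the robot touches nothing.
It fails at once if a ball is touched with the fingers (contact force between the fingers and orange_ball above 0.3 N or contact force between the fingers and blue_ball above 0.3 N).
It fails at once if the blue ball leaves the wheel (height (world z) of blue_ball below 0.145 m or height (world z) of blue_ball above 0.19 m or horizontal distance between blue_ball and grip above 0.08 m).
It fails at once if the beaker is knocked over or away (angle between beaker's own z axis and vertical above 0.35 rad or distance of beaker from where it was at the start of the episode above 0.03 m).
It also fails if it takes over 48 s, if anything falls off the work surface, if the arm or the gripper's body presses on something with over 40 N, if the wrist force passes 120 N, or if a joint passes its speed limit or range.

## Working session

There is one attempt and no reset: what is moved stays moved. The work goes in short steps, Python scripts to look and compute and a tool call to move; the robot and the scene stay as the last step left them, time stands still between calls to the robot, and variables do not carry over. Pictures are saved under pics/ and viewed, and the job is handed in when it is done.

Besides the shell and the picture viewer there is one more tool, called after ">>>" as name(argument=value, ...) on one line, values as JSON. send_rows: Moves the arm, as the interface text tells. Its arguments: {"type":"object","properties":{"series":{"type":"array"},"force":{"type":"number"}},"required":["series"]}

```bash
mkdir -p pics; ls; python3 - <<'E'
from rig import *
import cv2
print(get_state())
for n in ("scene","top"):
    im=snapshot(n); cv2.imwrite(f"pics/{n}0.png",im[:,:,::-1]); print(n,camera_model(n))
print(camera_model("wrist"),grip_point_offset)
E
```

```text
pics
{'clock': 0.0, 'joints': array([-1.18560474e+00,  1.24519550e-01,  1.65163672e+00, -4.55834508e-05,
        1.36748071e+00, -8.26158041e-02]), 'dq': array([ 6.64761777e-04, -4.50376904e-04,  7.75263478e-04, -1.07241784e-03,
       -1.76145784e-03, -2.76672084e-05]), 'effort': array([-6.18959402e-04, -4.17609215e+01, -3.59932566e+01,  7.74355489e-02,
        4.92774951e-02, -2.34218451e-04]), 'tcp_pos': array([ 0.2928226 , -0.57960668,  0.21339973]), 'ee_rot': array([-2.67483345e+00,  1.64544242e+00,  2.62750766e-03]), 'contact_force': array([-0.37438015,  0.13232783,  0.19333868]), 'torque': array([-0.0516738 , -0.04566727,  0.02228548]), 'grip_width': 0.09546732635560337}
scene {'fx': 563.6222096423595, 'fy': 563.6222096423595, 'cx': 316.1009046473712, 'cy': 240.3759595170182, 'k1': 0.058077501007012984, 'T': array([[-0.54015037, -0.4303502 ,  0.72321247,  1.13316196],
       [ 0.84151172, -0.28618034,  0.45821265,  0.40796045],
       [ 0.00977729,  0.85609551,  0.51672516,  0.56541734],
       [ 0.        ,  0.        ,  0.        ,  1.        ]])}
top {'fx': 608.9392777834752, 'fy': 608.9392777834752, 'cx': 317.120493871056, 'cy': 240.47526549505164, 'k1': 0.018470368406697604, 'T': array([[-0.0177968 ,  0.98274898, -0.18408616,  0.41204373],
       [-0.99978763, -0.01557821,  0.0134912 ,  0.05548473],
       [ 0.01039073,  0.18428716,  0.98281752,  0.87484472],
       [ 0.        ,  0.        ,  0.        ,  1.        ]])}
{'fx': 397.7165357370763, 'fy': 397.7165357370763, 'cx': 313.78087103360303, 'cy': 235.33030360565127, 'k1': -0.014941625841946369, 'mount': array([[ 9.99999477e-01,  7.30380730e-04,  7.16010898e-04,
         1.40764609e-03],
       [ 8.95574533e-04, -9.63407190e-01, -2.68040637e-01,
        -7.60801392e-02],
       [ 4.94038331e-04,  2.68041138e-01, -9.63407341e-01,
        -1.70455228e-01],
       [ 0.00000000e+00,  0.00000000e+00,  0.00000000e+00,
         1.00000000e+00]])} 0.0188
```

View pics/scene0.png

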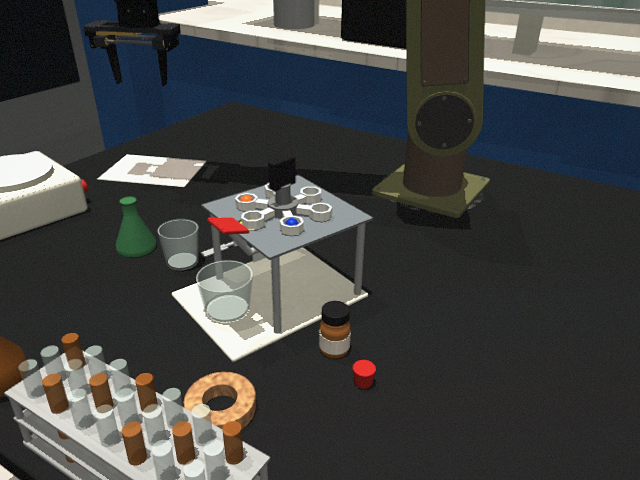

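View pics/top0.png

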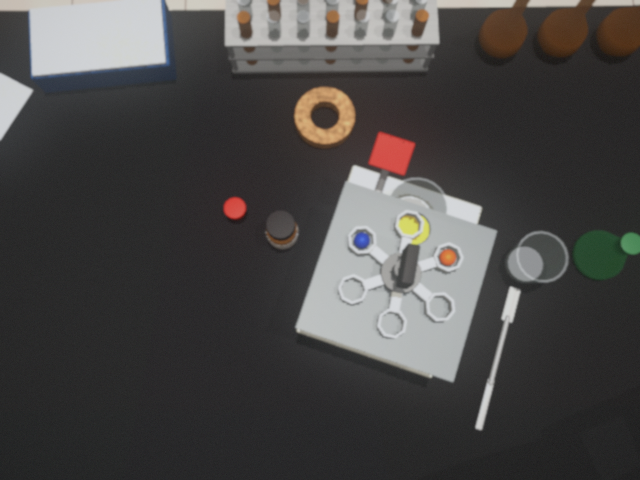

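The top view shows the stand, with the wheel hub near (402,270), the orange ball at (448,257), blue at (361,241), the yellow flap at (413,229) and the red pad at (392,153). I'll enlarge it for reading.

```bash
python3 - <<'E'
import cv2
im=cv2.imread("pics/top0.png")[125:325,325:505]
cv2.imwrite("pics/top0c.png",cv2.resize(im,None,fx=3,fy=3,interpolation=cv2.INTER_CUBIC))
im=cv2.imread("pics/scene0.png")[145:265,190:370]
cv2.imwrite("pics/scene0c.png",cv2.resize(im,None,fx=4,fy=4,interpolation=cv2.INTER_CUBIC))
E
```

```text
(no output)
```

View pics/top0c.png

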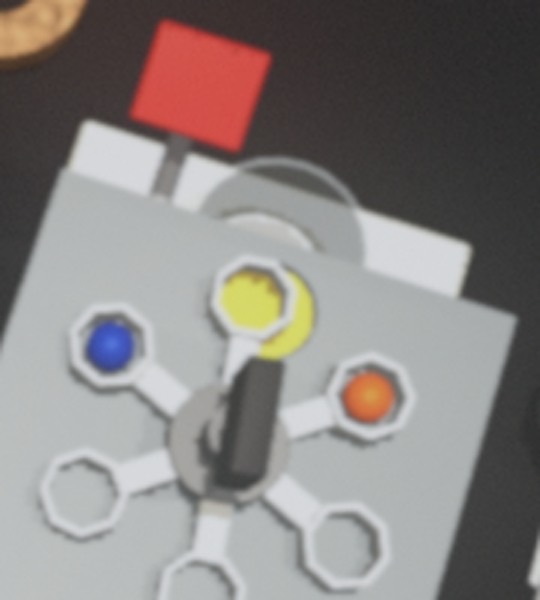

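View pics/scene0c.png

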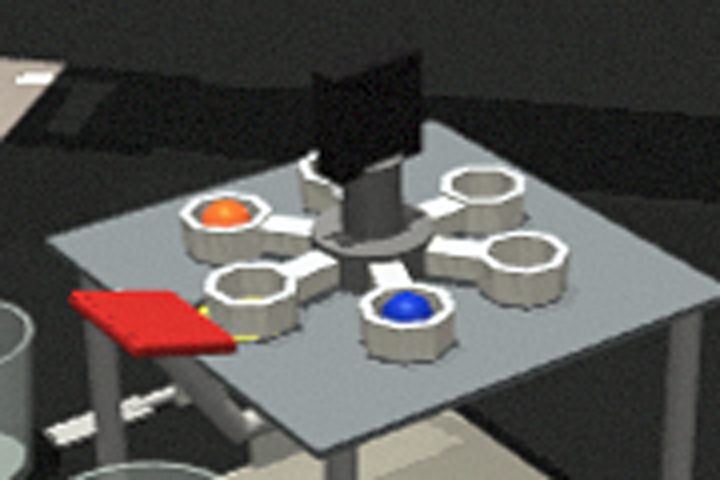

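```bash
cat > h.py <<'E'
import numpy as np
from rig import camera_model,get_state
from scipy.spatial.transform import Rotation as R
def ray(name,uv,T=None):
    c=camera_model(name); T=c["T"] if T is None else T
    p=np.array([(uv[0]-c["cx"])/c["fx"],(uv[1]-c["cy"])/c["fy"]]); q=p.copy()
    for _ in range(20): q=p/(1+c["k1"]*(q@q))
    d=T[:3,:3]@np.array([q[0],-q[1],-1.]); return T[:3,3],d
def at_z(name,uv,z,T=None):
    o,d=ray(name,uv,T); return o+d*(z-o[2])/d[2]
def proj(name,P,T=None):
    c=camera_model(name); T=c["T"] if T is None else T
    p=T[:3,:3].T@(np.array(P)-T[:3,3]); q=np.array([p[0],-p[1]])/-p[2]
    q=q*(1+c["k1"]*(q@q)); return np.array([q[0]*c["fx"]+c["cx"],q[1]*c["fy"]+c["cy"]])
def wristT(st):
    T=np.eye(4);T[:3,:3]=R.from_rotvec(st["ee_rot"]).as_matrix();T[:3,3]=st["tcp_pos"]
    return T@camera_model("wrist")["mount"]
E
python3 - <<'E'
from h import *
from scipy.optimize import least_squares
f=lambda x,y:(325+x/3,125+y/3)
S=[(253,297),(370,396),(345,544),(201,592),(82,492),(110,345)]
P=np.array([at_z("top",f(*s),.166)[:2] for s in S]); print(P)
r=least_squares(lambda v:np.concatenate([P[i]-v[:2]-v[3]*np.array([np.cos(v[2]-i*np.pi/3),np.sin(v[2]-i*np.pi/3)]) for i in range(6)]),[*P.mean(0),0,.06]).x
print("wheel",r[:2],np.degrees(r[2]),r[3])
for n,p in (("or",(370,397)),("bl",(110,346))):
    q=at_z("top",f(*p),.160)[:2];d=q-r[:2];print(n,q,np.hypot(*d),np.degrees(np.arctan2(d[1],d[0])))
C=np.array([at_z("top",f(*p),.196)[:2] for p in [(163,20),(271,53),(240,151),(131,117)]])
print("pad",C.mean(0),C, np.linalg.norm(C-np.roll(C,-1,0),axis=1))
# hole direction from pad: pad - axis = 126 ex+55 ey
d=C.mean(0)-r[:2]; print("dist",np.hypot(*d),"want",np.hypot(126,55))
a=np.arctan2(d[1],d[0])-np.arctan2(55,126); print("hole dir",np.degrees(a), r[:2]+.06*np.array([np.cos(a),np.sin(a)]))
for e in (C[0]-C[3],C[1]-C[2]): print("pad edge dir",np.degrees(np.arctan2(e[1],e[0])))
for p in [(283,360),(245,358),(220,480),(262,480)]: print("bar",at_z("top",f(*p),.238)[:2])
y=at_z("top",f(285,310),.146); print("yellow",y)
E
```

```text
[[ 0.56304661 -0.06449741]
 [ 0.52252213 -0.10872249]
 [ 0.46468783 -0.09566067]
 [ 0.44717369 -0.03909198]
 [ 0.48653227  0.00567293]
 [ 0.54454967 -0.0070567 ]]
wheel [ 0.50475203 -0.05155939] -12.310947311865908 0.05963828875055018
or [ 0.52305608 -0.11008922] 0.061325193138645505 -72.6339537675353
bl [ 0.54526598 -0.00757339] 0.05980089769518773 47.35292526819931
pad [ 0.64120595 -0.04309607] [[ 0.6679808  -0.02917804]
 [ 0.65382588 -0.07084872]
 [ 0.61435764 -0.05701121]
 [ 0.62865948 -0.01534631]] [0.04400917 0.04182366 0.04405118 0.04168312]
dist 0.13671612722538473 want 137.48090776540573
hole dir -20.032526480528617 [ 0.56112193 -0.0721126 ]
pad edge dir -19.379907428342936
pad edge dir -19.320585733252727
bar [ 0.52470659 -0.06191309]
bar [ 0.52564116 -0.04846015]
bar [ 0.48238343 -0.03773754]
bar [ 0.48214442 -0.05245862]
yellow [ 0.56168139 -0.08069913  0.146     ]
```

>>> send_rows(series=[{"z": -0.0225,"az": 9.8,"hand": 1},{"z": -0.0225,"az": 9.8},{"z": -0.0225,"az": 9.8},{"z": -0.0225,"az": 9.8},{"x": -0.0351,"y": -0.0058},{"x": -0.0351,"y": -0.0058},{"x": -0.0351,"y": -0.0058},{"x": -0.0351,"y": -0.0058},{"x": -0.0351,"y": -0.0058},{"x": -0.0351,"y": -0.0058},{"x": -0.0351,"y": -0.0058},{"x": -0.0351,"y": -0.0058},{"x": -0.0351,"y": -0.0058},{"x": -0.0351,"y": -0.0058},{"x": -0.0351,"y": -0.0058},{"x": -0.0351,"y": -0.0058},{"x": -0.0351,"y": -0.0058},{"x": -0.0351,"y": -0.0058},{"x": -0.0351,"y": -0.0058},{"x": -0.0351,"y": -0.0058}])

```text
schema error: expected keys hand, x, y, z, ax, ay, az
```

>>> send_rows(series=[{"hand": 1},{"hand": 1}])

```text
schema error: expected keys hand, x, y, z, ax, ay, az
```

```bash
python3 - <<'E'
from h import *
from rig import snapshot
import cv2
st=get_state(); im=snapshot("wrist"); T=wristT(st)
v=st["ee_rot"]; print(st["clock"],st["tcp_pos"],"phi",np.degrees(R.from_rotvec(v).as_matrix()[:2,0]@[0,0]+np.arctan2(*R.from_rotvec(v).as_matrix()[[1,0],0])),R.from_rotvec(v).as_matrix()[:,2],st["contact_force"])
np.save("pics/w1T.npy",T)
cv2.imwrite("pics/w1.png",im[:,:,::-1])
print("axis at bar top projects",proj("wrist",[.5045,-.0513,.238],T), "hole",proj("wrist",[.5610,-.0717,.15],T))
E
```

```text
0.1 [ 0.29285372 -0.57964281  0.21351755] phi -63.19822880001042 [-6.89495550e-04  1.73226457e-03 -9.99998262e-01] [ 0.60445491 -0.61610021 -0.21448069]
axis at bar top projects [3110.15366126 3027.48862571] hole [-441.46835448 -760.95758659]
```

View pics/w1.png

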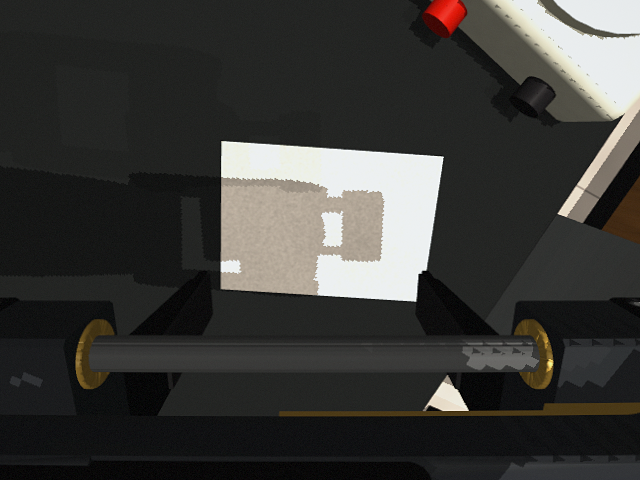

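The call was refused because every row needs all the keys, so nothing moved. The wrist view still shows the start area, a white sheet. I'll resend with complete rows.

>>> send_rows(series=[{"hand": 1,"x": 0,"y": 0,"z": -0.0225,"ax": 0,"ay": 0,"az": 9.8},{"hand": 1,"x": 0,"y": 0,"z": -0.0225,"ax": 0,"ay": 0,"az": 9.8},{"hand": 1,"x": 0,"y": 0,"z": -0.0225,"ax": 0,"ay": 0,"az": 9.8},{"hand": 1,"x": 0,"y": 0,"z": -0.0225,"ax": 0,"ay": 0,"az": 9.8},{"hand": 1,"x": -0.0351,"y": -0.0058,"z": 0,"ax": 0,"ay": 0,"az": 0},{"hand": 1,"x": -0.0351,"y": -0.0058,"z": 0,"ax": 0,"ay": 0,"az": 0},{"hand": 1,"x": -0.0351,"y": -0.0058,"z": 0,"ax": 0,"ay": 0,"az": 0},{"hand": 1,"x": -0.0351,"y": -0.0058,"z": 0,"ax": 0,"ay": 0,"az": 0},{"hand": 1,"x": -0.0351,"y": -0.0058,"z": 0,"ax": 0,"ay": 0,"az": 0},{"hand": 1,"x": -0.0351,"y": -0.0058,"z": 0,"ax": 0,"ay": 0,"az": 0},{"hand": 1,"x": -0.0351,"y": -0.0058,"z": 0,"ax": 0,"ay": 0,"az": 0},{"hand": 1,"x": -0.0351,"y": -0.0058,"z": 0,"ax": 0,"ay": 0,"az": 0},{"hand": 1,"x": -0.0351,"y": -0.0058,"z": 0,"ax": 0,"ay": 0,"az": 0},{"hand": 1,"x": -0.0351,"y": -0.0058,"z": 0,"ax": 0,"ay": 0,"az": 0},{"hand": 1,"x": -0.0351,"y": -0.0058,"z": 0,"ax": 0,"ay": 0,"az": 0},{"hand": 1,"x": -0.0351,"y": -0.0058,"z": 0,"ax": 0,"ay": 0,"az": 0},{"hand": 1,"x": -0.0351,"y": -0.0058,"z": 0,"ax": 0,"ay": 0,"az": 0},{"hand": 1,"x": -0.0351,"y": -0.0058,"z": 0,"ax": 0,"ay": 0,"az": 0},{"hand": 1,"x": -0.0351,"y": -0.0058,"z": 0,"ax": 0,"ay": 0,"az": 0},{"hand": 1,"x": -0.0351,"y": -0.0058,"z": 0,"ax": 0,"ay": 0,"az": 0}])

```text
clock: 2.65
tcp_pos: [0.5044, -0.0504, 0.3044]
ee_rot: [1.968, -2.448, -0.0]
contact_force: [-0.0, -0.8, -0.4]
grip_width: 0.0954
```

>>> send_rows(series=[{"hand": 1,"x": 0,"y": 0,"z": 0,"ax": 0,"ay": 0,"az": 0},{"hand": 1,"x": 0,"y": 0,"z": 0,"ax": 0,"ay": 0,"az": 0}])

```text
clock: 2.9
tcp_pos: [0.504, -0.0519, 0.3043]
ee_rot: [1.968, -2.448, -0.0]
contact_force: [0.0, 1.1, 0.0]
grip_width: 0.0953
```

```bash
cat >> h.py <<'E'
def phi(st):
    M=R.from_rotvec(st["ee_rot"]).as_matrix(); return np.degrees(np.arctan2(M[1,0],M[0,0]))
E
python3 - <<'E'
from h import *
from rig import snapshot
import cv2
st=get_state(); im=snapshot("wrist"); T=wristT(st)
print(st["clock"],st["tcp_pos"],"phi",phi(st),st["contact_force"])
np.save("pics/w1T.npy",T)
cv2.imwrite("pics/w2.png",im[:,:,::-1])
print("axis at bar top projects",proj("wrist",[.5045,-.0513,.238],T), "hole",proj("wrist",[.5610,-.0717,.15],T))
E
```

```text
2.9 [ 0.50399095 -0.05187426  0.30431937] phi -102.38919562981143 [0.03217681 1.05037132 0.03897021]
axis at bar top projects [311.77773501 251.45320593] hole [321.91419585 146.45203619]
```

View pics/w2.png

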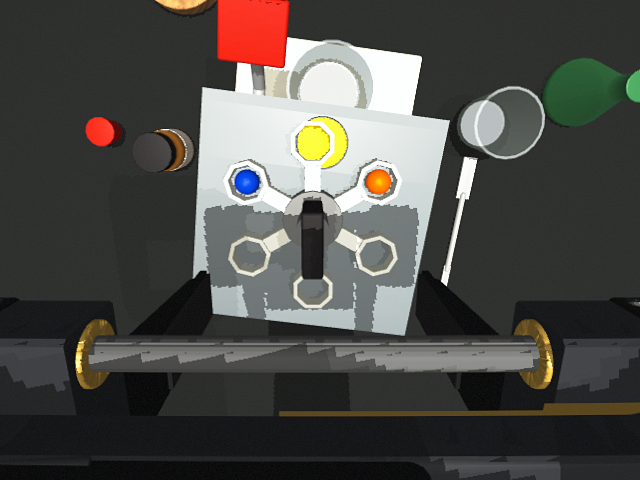

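The wrist view is clear. The bar points straight along the image column at about u=313, rows 213–279, and the hole is at about (322,143), against (322,146) predicted. The pad is at about (253,32). I'll enlarge to check the bar centre.

```bash
python3 - <<'E'
from h import *
import cv2
im=cv2.imread("pics/w2.png")[100:310,220:410]
cv2.imwrite("pics/w2c.png",cv2.resize(im,None,fx=2.8,fy=2.8,interpolation=cv2.INTER_CUBIC))
E
```

```text
(no output)
```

View pics/w2c.png

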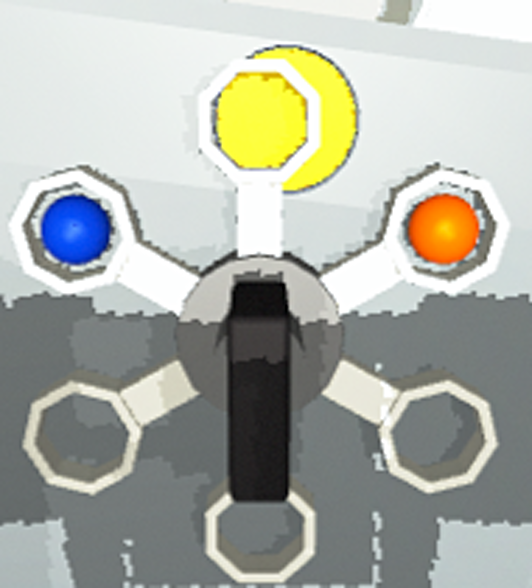

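```bash
python3 - <<'E'
from h import *
from scipy.optimize import least_squares
T=np.load("pics/w1T.npy"); f=lambda x,y:(220+x/2.8,100+y/2.8)
for p in [(231,317),(288,317),(289,500),(230,500),(260,408)]: print("bar",at_z("wrist",f(*p),.238,T)[:2])
S=[(261,115),(447,224),(438,436),(260,532),(82,436),(72,224)]
P=np.array([at_z("wrist",f(*s),.166,T)[:2] for s in S])
r=least_squares(lambda v:np.concatenate([P[i]-v[:2]-v[3]*np.array([np.cos(v[2]-i*np.pi/3),np.sin(v[2]-i*np.pi/3)]) for i in range(6)]),[*P.mean(0),0,.06]).x
print("wheel",r[:2],np.degrees(r[2]),r[3])
c=at_z("wrist",f(287,118),.15,T)[:2]; d=c-r[:2]; print("hole",c,np.hypot(*d),np.degrees(np.arctan2(d[1],d[0])))
q=at_z("wrist",f(444,229),.160,T)[:2]; d=q-r[:2]; print("orange",q,np.hypot(*d),np.degrees(np.arctan2(d[1],d[0])))
P=[at_z("wrist",p,.196,T)[:2] for p in [(218,58),(286,67)]]; print(P)
E
```

```text
bar [ 0.52957329 -0.05108333]
bar [ 0.52690431 -0.06318102]
bar [ 0.48520543 -0.0544837 ]
bar [ 0.48809912 -0.04136696]
bar [ 0.50801804 -0.05276944]
wheel [ 0.50815541 -0.0526356 ] -12.479550940172361 0.060607763254668164
hole [ 0.56418286 -0.07286139] 0.0595664169879179 -19.849479243239067
orange [ 0.52512902 -0.10970677] 0.059541766939667035 -73.43693372852047
[array([ 0.63312571, -0.01727605]), array([ 0.61822667, -0.05911488])]
```

>>> send_rows(series=[{"hand": 1,"x": 0,"y": -0.002,"z": 0.025,"ax": 0,"ay": 0,"az": 0},{"hand": 1,"x": 0,"y": 0,"z": 0.025,"ax": 0,"ay": 0,"az": 0},{"hand": 1,"x": 0,"y": 0,"z": 0.025,"ax": 0,"ay": 0,"az": 0},{"hand": 1,"x": 0,"y": 0,"z": 0.02,"ax": 0,"ay": 0,"az": 0},{"hand": 1,"x": 0,"y": 0,"z": 0.01,"ax": 0,"ay": 0,"az": 0},{"hand": -0.5,"x": 0,"y": 0,"z": 0,"ax": 0,"ay": 0,"az": 0},{"hand": -0.5,"x": 0,"y": 0,"z": 0,"ax": 0,"ay": 0,"az": 0},{"hand": -0.5,"x": 0,"y": 0,"z": 0,"ax": 0,"ay": 0,"az": 0},{"hand": -0.5,"x": 0,"y": 0,"z": 0,"ax": 0,"ay": 0,"az": 0}], force=10)

```text
clock: 4.08
tcp_pos: [0.5066, -0.052, 0.2003]
ee_rot: [-1.968, 2.448, -0.001]
contact_force: [0.1, 0.5, 0.4]
grip_width: 0.0606
```

```bash
python3 - <<'E'
from h import *
from rig import snapshot
import cv2
st=get_state(); im=snapshot("wrist"); T=wristT(st)
print(st["clock"],st["tcp_pos"],"phi",phi(st),st["contact_force"],st["torque"],st["grip_width"])
cv2.imwrite("pics/w3.png",im[:,:,::-1])
E
```

```text
4.075 [ 0.50656351 -0.05204584  0.20033325] phi -102.39055490375715 [0.13375072 0.47173993 0.35026895] [ 0.03760569 -0.00676008  0.01354493] 0.06056399604042394
```

View pics/w3.png

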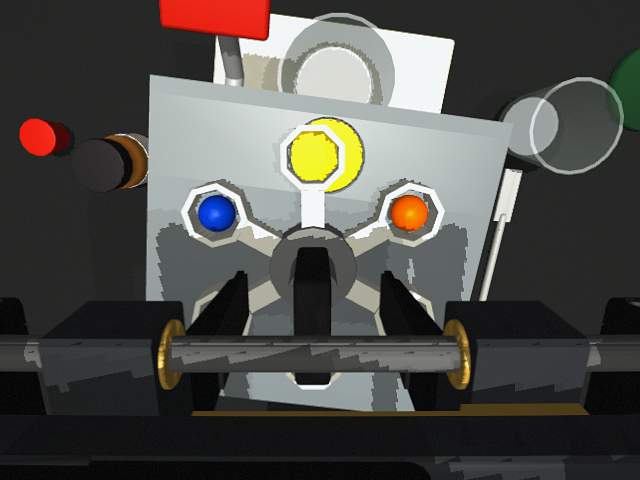

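The bar (u 296–330) is centred between the fingers (u 245 and 383), which are still closing. I'll shut them on it.

>>> send_rows(series=[{"hand": -1,"x": 0,"y": 0,"z": 0,"ax": 0,"ay": 0,"az": 0},{"hand": -1,"x": 0,"y": 0,"z": 0,"ax": 0,"ay": 0,"az": 0},{"hand": -1,"x": 0,"y": 0,"z": 0,"ax": 0,"ay": 0,"az": 0},{"hand": -1,"x": 0,"y": 0,"z": 0,"ax": 0,"ay": 0,"az": 0},{"hand": -1,"x": 0,"y": 0,"z": 0,"ax": 0,"ay": 0,"az": 0},{"hand": -1,"x": 0,"y": 0,"z": 0,"ax": 0,"ay": 0,"az": 0},{"hand": -1,"x": 0,"y": 0,"z": 0,"ax": 0,"ay": 0,"az": 0}], force=10)

```text
clock: 5.0
tcp_pos: [0.5064, -0.0514, 0.1996]
ee_rot: [-1.968, 2.447, 0.001]
contact_force: [1.7, 5.3, -0.4]
grip_width: 0.0142
```

Gripped at 14.2 mm with a small side force. Next is a turn of about +53° as seen from above, which is az negative.

>>> send_rows(series=[{"hand": -1,"x": 0,"y": 0,"z": 0,"ax": 0,"ay": 0,"az": -2},{"hand": -1,"x": 0,"y": 0,"z": 0,"ax": 0,"ay": 0,"az": -4},{"hand": -1,"x": 0,"y": 0,"z": 0,"ax": 0,"ay": 0,"az": -4},{"hand": -1,"x": 0,"y": 0,"z": 0,"ax": 0,"ay": 0,"az": -4},{"hand": -1,"x": 0,"y": 0,"z": 0,"ax": 0,"ay": 0,"az": -4},{"hand": -1,"x": 0,"y": 0,"z": 0,"ax": 0,"ay": 0,"az": -4},{"hand": -1,"x": 0,"y": 0,"z": 0,"ax": 0,"ay": 0,"az": -4},{"hand": -1,"x": 0,"y": 0,"z": 0,"ax": 0,"ay": 0,"az": -4},{"hand": -1,"x": 0,"y": 0,"z": 0,"ax": 0,"ay": 0,"az": -4},{"hand": -1,"x": 0,"y": 0,"z": 0,"ax": 0,"ay": 0,"az": -4},{"hand": -1,"x": 0,"y": 0,"z": 0,"ax": 0,"ay": 0,"az": -4},{"hand": -1,"x": 0,"y": 0,"z": 0,"ax": 0,"ay": 0,"az": -4},{"hand": -1,"x": 0,"y": 0,"z": 0,"ax": 0,"ay": 0,"az": -4},{"hand": -1,"x": 0,"y": 0,"z": 0,"ax": 0,"ay": 0,"az": -3},{"hand": -1,"x": 0,"y": 0,"z": 0,"ax": 0,"ay": 0,"az": 0},{"hand": -1,"x": 0,"y": 0,"z": 0,"ax": 0,"ay": 0,"az": 0},{"hand": -1,"x": 0,"y": 0,"z": 0,"ax": 0,"ay": 0,"az": 0}])

```text
clock: 7.12
tcp_pos: [0.5064, -0.0513, 0.1996]
ee_rot: [-2.853, 1.312, 0.0]
contact_force: [0.3, 5.1, 0.0]
grip_width: 0.0141
```

```bash
python3 - <<'E'
from h import *
from rig import snapshot
import cv2
st=get_state(); im=snapshot("wrist"); T=wristT(st); np.save("pics/w4T.npy",T)
print(st["clock"],st["tcp_pos"],"phi",phi(st),st["contact_force"],st["torque"],st["grip_width"])
cv2.imwrite("pics/w4.png",im[:,:,::-1])
E
```

```text
7.125 [ 0.50636246 -0.05131106  0.19962409] phi -49.37647203565096 [0.34997205 5.11894515 0.02502231] [ 0.7368314  -0.17376564  0.07231013] 0.014106322844002955
```

View pics/w4.png

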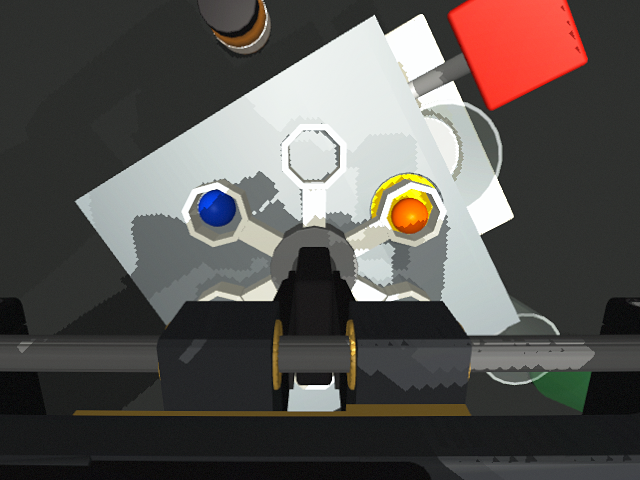

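The pocket with the orange ball (409,215) now sits over the yellow flap, with yellow still showing above and left of it (left edge 371, top 173). I'll check the centring numerically.

```bash
python3 - <<'E'
from h import *
from rig import snapshot
import cv2
T=np.load("pics/w4T.npy"); ax=np.array([.5065,-.0520])
im=cv2.imread("pics/w4.png")
for z,a,r,col in ((.15,-19.8,.02,(255,0,255)),(.166,-72.4+53.0,.013,(0,255,0))):
    c=ax+.06*np.array([np.cos(np.radians(a)),np.sin(np.radians(a))])
    pts=[proj("wrist",[c[0]+r*np.cos(t),c[1]+r*np.sin(t),z],T) for t in np.linspace(0,6.28,60)]
    cv2.polylines(im,[np.array(pts).astype(int)],True,col,1)
    print(proj("wrist",[*c,z],T))
for z in (.157,.160): print("ball",at_z("wrist",(409.5,215),z,T))
t=snapshot("top")[:,:,::-1]; t=cv2.resize(t[150:330,330:500],None,fx=2.5,fy=2.5,interpolation=cv2.INTER_CUBIC)
w=cv2.resize(im[140:290,330:490],None,fx=2.2,fy=2.2)
out=np.zeros((460,800,3),np.uint8); out[:450,:425]=t; out[:w.shape[0],430:430+w.shape[1]]=w
cv2.imwrite("pics/c4.png",out)
E
```

```text
[404.91118576 210.21526859]
[411.23433238 215.80366979]
ball [ 0.56272345 -0.07391148  0.157     ]
ball [ 0.56275209 -0.07291905  0.16      ]
```

View pics/c4.png

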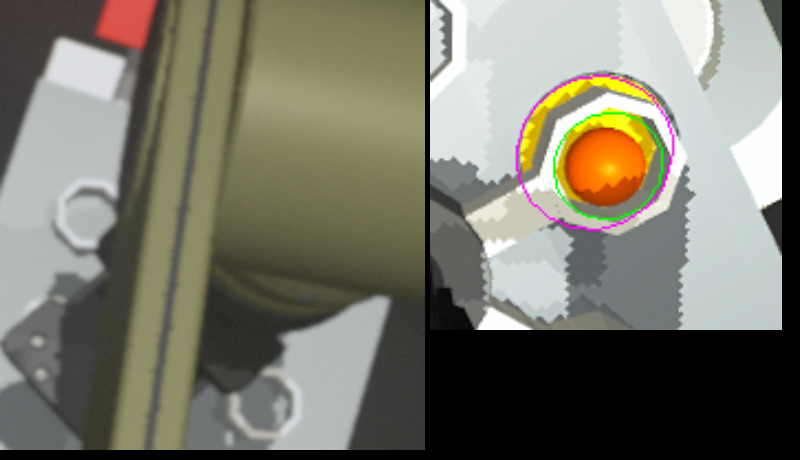

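The overlay agrees: magenta (hole) and green (pocket) fit the picture, and the ball is about 2 mm off the hole centre. Next I release, lift clear of the bar, move over the pad and shut the fingers.

>>> send_rows(series=[{"hand": -0.2,"x": 0,"y": 0,"z": 0,"ax": 0,"ay": 0,"az": 0},{"hand": -0.2,"x": 0,"y": 0,"z": 0,"ax": 0,"ay": 0,"az": 0},{"hand": -0.2,"x": 0,"y": 0,"z": 0,"ax": 0,"ay": 0,"az": 0},{"hand": -0.2,"x": 0,"y": 0,"z": 0,"ax": 0,"ay": 0,"az": 0},{"hand": -0.2,"x": 0,"y": 0,"z": -0.015,"ax": 0,"ay": 0,"az": 0},{"hand": -0.2,"x": 0,"y": 0,"z": -0.025,"ax": 0,"ay": 0,"az": 0},{"hand": -0.2,"x": 0,"y": 0,"z": -0.025,"ax": 0,"ay": 0,"az": 0},{"hand": -0.2,"x": 0,"y": 0,"z": -0.025,"ax": 0,"ay": 0,"az": 0},{"hand": -1,"x": 0,"y": 0,"z": 0,"ax": 0,"ay": 0,"az": 0},{"hand": -1,"x": 0.0165,"y": -0.022,"z": 0,"ax": 0,"ay": 0,"az": 0},{"hand": -1,"x": 0.0165,"y": -0.022,"z": 0,"ax": 0,"ay": 0,"az": 0},{"hand": -1,"x": 0.0165,"y": -0.022,"z": 0,"ax": 0,"ay": 0,"az": 0},{"hand": -1,"x": 0.0165,"y": -0.022,"z": 0,"ax": 0,"ay": 0,"az": 0},{"hand": -1,"x": 0.0165,"y": -0.022,"z": 0,"ax": 0,"ay": 0,"az": 0},{"hand": -1,"x": 0,"y": 0,"z": 0,"ax": 0,"ay": 0,"az": 0},{"hand": -1,"x": 0,"y": 0,"z": 0,"ax": 0,"ay": 0,"az": 0}])

```text
clock: 9.22
tcp_pos: [0.6427, -0.0431, 0.2888]
ee_rot: [2.854, -1.312, -0.003]
contact_force: [-0.2, 0.0, 0.4]
grip_width: 0.0006
```

```bash
python3 - <<'E'
from h import *
from rig import snapshot
import cv2
st=get_state(); im=snapshot("wrist"); T=wristT(st); np.save("pics/w5T.npy",T)
print(st["clock"],st["tcp_pos"],"phi",phi(st),st["contact_force"],st["torque"],st["grip_width"])
im=im[:,:,::-1].copy()
C=np.array([.6435,-.0425]);a=np.radians(-19.8);ex=np.array([np.cos(a),np.sin(a)]);ey=np.array([-ex[1],ex[0]])
pts=[proj("wrist",[*(C+s*.02*ex+t*.0225*ey),.196],T) for s,t in((1,1),(1,-1),(-1,-1),(-1,1))]
cv2.polylines(im,[np.array(pts).astype(int)],True,(255,0,255),1)
cv2.imwrite("pics/w5.png",im)
cv2.imwrite("pics/s5.png",snapshot("scene")[:,:,::-1])
E
```

```text
9.225 [ 0.64265388 -0.04307058  0.28876062] phi -49.39612465357065 [-0.18912322  0.00587529  0.44855108] [ 0.00986703 -0.03769792  0.01911947] 0.0006457120416869771
```

View pics/w5.png

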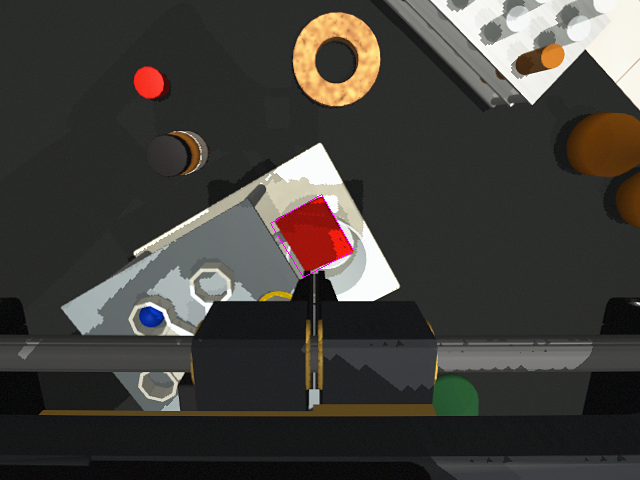

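View pics/s5.png

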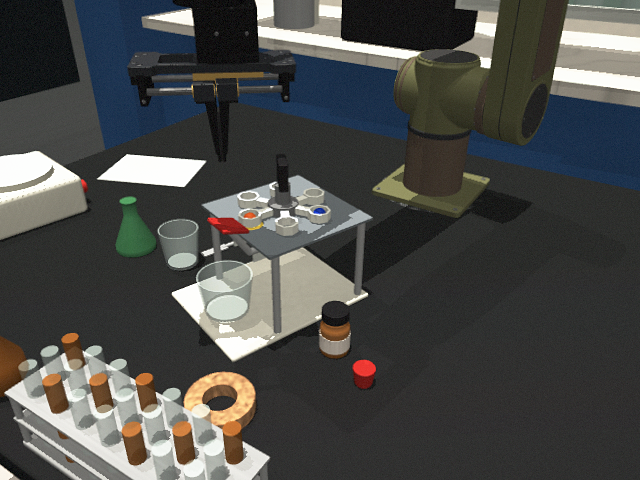

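The pad is where predicted (magenta outline, within 2 mm), the orange ball shows in the pocket over the hole, and the blue ball is in its pocket. Now I press down, following the outward drift.

>>> send_rows(series=[{"hand": -1,"x": 0.001,"y": -0.001,"z": 0.02,"ax": 0,"ay": 0,"az": 0},{"hand": -1,"x": 0,"y": 0,"z": 0.02,"ax": 0,"ay": 0,"az": 0},{"hand": -1,"x": 0,"y": 0,"z": 0.02,"ax": 0,"ay": 0,"az": 0},{"hand": -1,"x": 0,"y": 0,"z": 0.015,"ax": 0,"ay": 0,"az": 0},{"hand": -1,"x": 0,"y": 0,"z": 0.008,"ax": 0,"ay": 0,"az": 0},{"hand": -1,"x": 0,"y": 0,"z": 0.008,"ax": 0,"ay": 0,"az": 0},{"hand": -1,"x": 0.001,"y": -0.0006,"z": 0.007,"ax": 0,"ay": 0,"az": 0},{"hand": -1,"x": 0.001,"y": -0.0006,"z": 0.007,"ax": 0,"ay": 0,"az": 0},{"hand": -1,"x": 0.001,"y": -0.0006,"z": 0.007,"ax": 0,"ay": 0,"az": 0},{"hand": -1,"x": 0.001,"y": -0.0006,"z": 0.007,"ax": 0,"ay": 0,"az": 0},{"hand": -1,"x": 0.001,"y": -0.0006,"z": 0.007,"ax": 0,"ay": 0,"az": 0},{"hand": -1,"x": 0.001,"y": -0.0006,"z": 0.007,"ax": 0,"ay": 0,"az": 0},{"hand": -1,"x": 0.001,"y": -0.0006,"z": 0.007,"ax": 0,"ay": 0,"az": 0},{"hand": -1,"x": 0.001,"y": -0.0006,"z": 0.007,"ax": 0,"ay": 0,"az": 0},{"hand": -1,"x": 0.001,"y": -0.0006,"z": 0.005,"ax": 0,"ay": 0,"az": 0}])

```text
clock: 11.2
tcp_pos: [0.6538, -0.0462, 0.1365]
ee_rot: [2.854, -1.312, -0.005]
contact_force: [-0.8, 0.0, 3.4]
grip_width: 0.0006
```

>>> send_rows(series=[{"hand": -1,"x": 0,"y": 0,"z": 0,"ax": 0,"ay": 0,"az": 0},{"hand": -1,"x": 0,"y": 0,"z": 0,"ax": 0,"ay": 0,"az": 0}])

```text
clock: 11.45
tcp_pos: [0.6546, -0.0464, 0.1377]
ee_rot: [2.854, -1.313, -0.001]
contact_force: [-1.8, 0.2, 2.5]
grip_width: 0.0005
```

```bash
python3 - <<'E'
from h import *
from rig import snapshot
import cv2
st=get_state()
print(st["clock"],st["tcp_pos"],"phi",phi(st),st["contact_force"],st["torque"])
im=snapshot("scene")[:,:,::-1][150:340,150:400]
cv2.imwrite("pics/s6.png",cv2.resize(im,None,fx=3,fy=3,interpolation=cv2.INTER_CUBIC))
E
```

```text
11.45 [ 0.65462403 -0.04640325  0.13771516] phi -49.39353188210458 [-1.82651698  0.18289947  2.4686984 ] [-0.00825667  0.25687131  0.00756266]
```

View pics/s6.png

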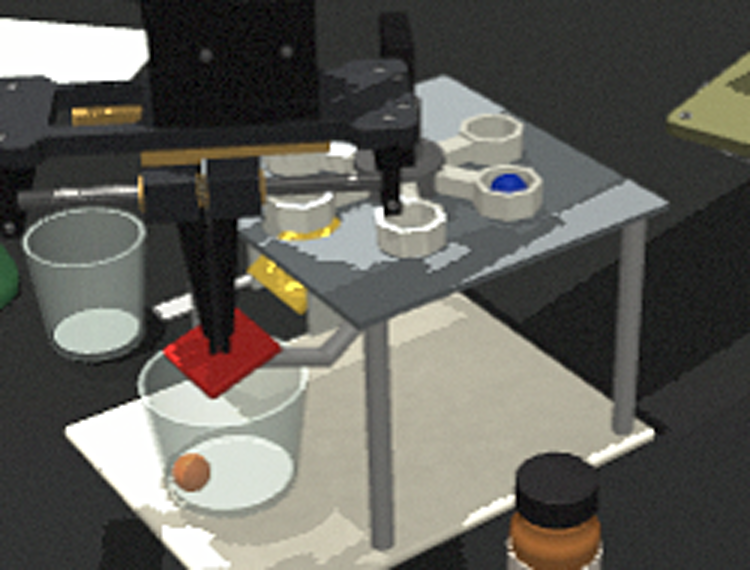

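The flap is tipped, the orange ball is in the beaker (crop 191,472), and the blue ball is still in its pocket. I'll hold briefly, then let the pad back up slowly along the same path.

>>> send_rows(series=[{"hand": -1,"x": 0,"y": 0,"z": 0,"ax": 0,"ay": 0,"az": 0},{"hand": -1,"x": 0,"y": 0,"z": 0,"ax": 0,"ay": 0,"az": 0},{"hand": -1,"x": 0,"y": 0,"z": 0,"ax": 0,"ay": 0,"az": 0},{"hand": -1,"x": 0,"y": 0,"z": 0,"ax": 0,"ay": 0,"az": 0},{"hand": -1,"x": -0.001,"y": 0.0006,"z": -0.007,"ax": 0,"ay": 0,"az": 0},{"hand": -1,"x": -0.001,"y": 0.0006,"z": -0.007,"ax": 0,"ay": 0,"az": 0},{"hand": -1,"x": -0.001,"y": 0.0006,"z": -0.007,"ax": 0,"ay": 0,"az": 0},{"hand": -1,"x": -0.001,"y": 0.0006,"z": -0.007,"ax": 0,"ay": 0,"az": 0},{"hand": -1,"x": -0.001,"y": 0.0006,"z": -0.007,"ax": 0,"ay": 0,"az": 0},{"hand": -1,"x": -0.001,"y": 0.0006,"z": -0.007,"ax": 0,"ay": 0,"az": 0},{"hand": -1,"x": -0.001,"y": 0.0006,"z": -0.007,"ax": 0,"ay": 0,"az": 0},{"hand": -1,"x": -0.001,"y": 0.0006,"z": -0.007,"ax": 0,"ay": 0,"az": 0},{"hand": -1,"x": 0,"y": 0,"z": -0.01,"ax": 0,"ay": 0,"az": 0},{"hand": -1,"x": 0,"y": 0,"z": -0.02,"ax": 0,"ay": 0,"az": 0},{"hand": -1,"x": 0,"y": 0,"z": -0.03,"ax": 0,"ay": 0,"az": 0},{"hand": -1,"x": 0,"y": 0,"z": -0.03,"ax": 0,"ay": 0,"az": 0},{"hand": -1,"x": 0,"y": 0,"z": -0.03,"ax": 0,"ay": 0,"az": 0},{"hand": -1,"x": 0,"y": 0,"z": 0,"ax": 0,"ay": 0,"az": 0},{"hand": -1,"x": 0,"y": 0,"z": 0,"ax": 0,"ay": 0,"az": 0}])

```text
clock: 13.88
tcp_pos: [0.6457, -0.0435, 0.3129]
ee_rot: [2.854, -1.313, -0.001]
contact_force: [-0.1, 0.6, -0.2]
grip_width: 0.0004
```

```bash
python3 - <<'E'
from h import *
from rig import snapshot
import cv2
st=get_state()
print(st["clock"],st["tcp_pos"],st["contact_force"])
im=snapshot("scene")[:,:,::-1]; o=cv2.imread("pics/scene0.png")
f=lambda m:cv2.resize(m[170:330,160:380],None,fx=1.8,fy=1.8,interpolation=cv2.INTER_CUBIC)
a=np.hstack([f(o),f(im)]); cv2.imwrite("pics/s7.png",a)
E
```

```text
13.875 [ 0.64567555 -0.04354817  0.31285646] [-0.0759521   0.6120201  -0.18866906]
```

View pics/s7.png

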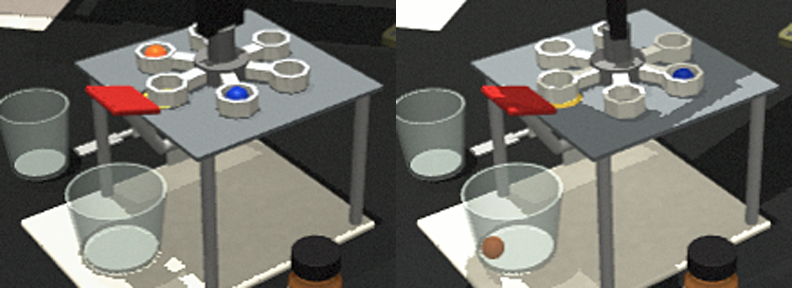

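Before (left) and after (right): the pad is back at its starting position, the beaker hasn't moved and is upright with the orange ball inside, the blue ball is in its pocket, and the arm is clear.

```bash
python3 -c "
from rig import hand_in; print(hand_in())"
```

```text
the job is handed in; nothing more can be done
None
```

The orange ball is in the beaker, and the job was handed in at about 14 s of the 48 s allowed; `hand_in` reports no verdict.

- **Turn:** I gripped the bar at 14 mm and turned the wheel 53°. That put the orange ball about 2 mm from the hole centre in the wrist view.
- **Press:** I released the bar and pressed the pad down about 58 mm with shut fingers, at 2.5–3.4 N, stopping short of the 65 mm stop. I held it for about a second and let it spring back.

**Last checks:** In the before/after scene picture the beaker is upright and unmoved. The blue ball is still in its pocket, the pad is back up, and the arm is clear with only noise on the force reading. I judged these by eye and did not measure the final pad height or beaker position.

**Disagreements:** The top and wrist cameras put the wheel axis about 3 mm apart, so I used the mean. The gripped bar gave about 5 N of side force, which did no harm. My first move call was refused for missing keys and moved nothing.

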